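Bring the lidded box to the mark, clamp it and hold its lid at 45 degrees

TASK

Keep the lid of the box on the rail shut while you unlock its clamp lever (swing it fully out), slide the box along until its front pointer is in line with the pointed mark post, and swing the lever fully back to lock it there. Then raise the lid by the round thumb piece at its front, and hold it half way up, at 45 degrees, for me to reach in: it falls shut if let go, so finish with the gripper still holding it there. Leave the other things on the desk where they are.

Things in the scene. Friction and masses are not known exactly. Their poses are not given: they have to be found in the camera images.
- rail: aluminium rail fixed to the desk, 71 mm deep, 360 mm long, 20 mm high, carrying the grey carriage plate with the lidded box. Origin on the desk under the rail's middle line; its x axis points across the rail, away from the robot, its y axis along the rail to the left, z up. Fixed; turned up to 0.15 rad. Directions below are in this frame.
- carriage (a joint): carriage position, m, growing to +y (left), -0.08 to 0.08; equals the pointer's y in the rail frame. Plate 125 x 190 mm, top at z 31 mm; on it a dark steel box 125 mm deep, 110 mm wide, rim at z 69 mm, centred on the pointer's y; to its right (-y) the plate runs on 75 mm and bears the clamp lever. Slides with about 5 N when unlocked; locked, it resists some 12 N
- pointer_tip (a point): tip of the small steel pointer, 6 mm wide, which sticks 13 mm out of the front of the carriage plate under the box's middle, z 29 mm
- mark_tip (a point): pointed top of the index mark, a thin steel post 6 mm wide, 29 mm high, standing on the desk just in front of the rail, always to the left of the pointer at the start. Its axes are parallel to the rail's. The box is at the mark when pointer tip and post have the same y along the rail
- lever (a joint): clamp lever angle about its upright pivot, rad: 0 locked (arm points to the front, -x), 1.571 fully unlocked (arm points right, -y); it turns anticlockwise seen from above to unlock. Stays where it is left; stops at both ends. Its eccentric spindle grips the rail below about 0.8 rad; swinging takes some 5 N at the knob, and locking creeps the box about 2 mm to the left
- lever_knob (a point): middle of the black upright round knob at the arm's end, 16 mm diameter, 36 mm high (z 49 to 85 mm), this point at z 70 mm and 55 mm from the pivot. It spins freely on its stem (no stop within 6 rad); gripped from above, it also serves to pull the unlocked carriage along. The arm is 10 mm wide, its top at z 43 mm
- lever_pivot (a point): on the lever's upright pivot axis, at the knob's height (z 70 mm); it rides on the carriage, 38 mm in front of the rail's middle line and 100 mm to the right of the pointer
- lid (a joint): lid angle, rad: 0 shut (level), growing as its front rises, stop at 1.31; 45 degrees is 0.785. Falls shut by its own weight (0.3 kg). On the box's left side a bent wire quadrant 70 mm from the hinge bears a dark bead at 45 degrees, beside which the lid's small side pin then stands
- lid_grip (a point): centre of the round black thumb piece at the end of the lid's narrow tongue: a disc lying on edge, 18 mm diameter, 14 mm thick along y (pinch it across y from above; it pivots between the fingers). 167 mm in front of the hinge line, at the hinge's height z 73 mm when shut; 42 mm in front of the lid's edge. The tongue is 10 mm wide, 7 mm thick
- lid_hinge (a point): The lid is 125 x 112 x 8 mm, an aluminium frame with a clear pane. This point: middle of its hinge line, which runs along y at the box's rear rim, z 73 mm, 62.5 mm behind the rail's middle line; it rides on the carriage
- esd_brush: bystander, to be left alone: flat wooden-handled brush, 26 x 170 x 9 mm, lying on the desk to the right front. Origin at its underside
- suction_cup: bystander, to be left alone: rubber suction cup with a ring, 55 mm wide, 45 mm high, at the right front. Origin at its underside
- ipa_jar: bystander, to be left alone: round white jar, 44 mm wide, 45 mm high, at the right. Origin at its underside
- glue_bottle: bystander, to be left alone: black bottle with a pointed nozzle, 32 mm wide, 78 mm high, at the right. Origin at its underside
- solder_spool: bystander, to be left alone: spool of solder, 52 mm wide, 30 mm high, at the left rear. Origin at its underside
- flux_syringe: bystander, to be left alone: syringe, 24 x 120 x 16 mm, lying to the left. Origin at its underside

How it is judged:
By the outcome, as a careful person would: the job done as asked, in the order asked, and still so for the second after the job is handed in, while the arm keeps its last pose, push and grip.
It also fails if it takes over 53 s, if anything falls off the work surface, if the arm or the gripper's body presses on something with over 40 N, if the wrist force passes 120 N, or if a joint passes its speed limit or range.

ROBOT

A 6-joint arm with a two-finger parallel gripper is mounted at the origin on a cart in front of the work surface, level with it; the furniture and walls round the work are solid. World frame = base frame: x ahead of the robot, y to its left, z up, the work surface at z = 0. Lengths are in mm, angles in rad, forces in N, time in s.
With the tool pointing down it reaches from about 400 to 925 mm from the base axis. Payload 12.5 kg.
Tool frame: the origin (TCP) lies midway between the tips of the shut fingers; the grasp point (between the pads) lies 19 mm behind it (env.pinch_z is the z of the grasp point in the tool frame, in mm); z points along the fingers, y is the line along which they close (so a half turn about z gives the same grasp; the last joint's range is limited). The gripper opens to 95 mm and grips with 3 to 60 N. Pads are 20 mm wide; open, the fingers measure 119 mm over their backs; the gripper's body (75 mm by 180 mm) begins 59 mm behind the grasp point.
Start: joints at [-1.328, 0.491, 1.559, -0, 1.092, -0.106], TCP at [213.63, -587.375, 214.661] pointing down, gripper open.
Joint ranges: [-3.1, 3.1], [-0.84, 2.19], [0.05, 2.79], [-1.13, 4.28], [0.06, 2.93], [-2.69, 2.69]. Speed limits (rad/s): [2.22, 2.22, 2.79, 3.14, 3.14, 3.14].

INTERFACE

Orientations are given as [roll, pitch, yaw] about the fixed x, y, z axes, in that order (R = Rz(yaw) Ry(pitch) Rx(roll)).
In Python, from cell import env, eyes gives the robot as it stands.
- The arm moves only by the shell command python3 -m inch 'ROWS'. ROWS is JSON, a list of rows, each a list of 3 entries, a list of its own where there are three numbers: the shift along the tool's x, y, z in units of 60 mm (1.0 is 60 mm), then the turn about the tool's z in units of 5 degrees (1.0 is 5 degrees), then the closure, from -1 (fully open) to 1 (shut). In form: [[[tx, ty, tz], turn, claw], ...]. A call has exactly 10 rows; each row shifts and turns the commanded pose from where the row before left it, along the tool's axes as they then stand; what a row does not reach is not made up. A row lasts 1/8 s, in which the tool goes at most 62.5 mm and 10.7 degrees, less where a joint would pass 70% of its speed; a pose out of reach is approached as far as the arm can. A call is refused whole if a number of a shift passes 1 or a number of a turn 1, either way. A call with a gripper value outside its range is refused whole. The fingers move at their own pace and stop on an object; the grip force is fixed at half the most. Time passes only in rows, so rows that do not move let the fingers close, or fill a call up. It gives the time, the measured TCP pose, the force, the opening and the grip force at its end, in the units of the state.
- env.state(): the state, without advancing time (a new reading comes with each control period).
- eyes.read_camera(name): name is "scene" or "top"; returns a dict with "pixels" (480x640x3 uint8, red, green, blue), "fx", "fy", "cx", "cy" (pixels), "distortion" ([k1, k2, p1, p2, k3] as OpenCV has them; the pictures are not rectified), "extrinsics" (4x4, takes a point from world to camera coordinates). Camera axes: x right, y down, z forward; pixel columns grow to the right and rows downward; lengths in mm; the calibration is good to about 2 mm. A picture is of the moment at which its call begins. There is no depth.
- env.job_done(): hands the job in; it is judged then, once.
Trained networks look in a picture, given as the dict that the camera call returned (one of the last four; its "shot" number tells which), for a name from the list of things; names that differ only in an ending like _2 or _b are one class to them, and where a whole thing is asked for, a point or a joint stands for the part that bears it (a point fixed in the world has none). Each returns a list of dicts, best first, with "score" (0 to 1); they miss things now and then, are a little off and sometimes report something else, mostly with a low value. They report only what shows in the picture. A call takes as long as a camera call.
- eyes.boxes_of(name, picture): "centre" ([row, column] in pixels, amid what is visible of it).
- eyes.cut_out(name, picture): "mask" (480x640 bool, what is visible of it) and "centre" ([row, column] in pixels, amid what is visible of it).
- eyes.spot_point(name, picture): "centre" ([row, column] in pixels: a listed point, or the origin of a listed thing).
The state is a dict: "t": time; "joints": joint angles; "qvel": joint speeds; "tau": joint torques, N m; "eef_pos": TCP position; "tcp_rot": TCP orientation; "ft_force": force on the tool from outside, world axes, zero at the start; "moment": the same for the moment, N m; "opening": opening from 0.0 (shut) to 1.0 (fully open); "grip_force": force on a finger pad.
Only numpy, scipy, OpenCV 4.12 (cv2) and the standard library are available. Lean on these libraries where they do the work, as an engineer would, in place of code of your own. Each camera call takes 0.05 s, during which the arm holds its last target. There are 200 camera calls.

## Working session

There is one attempt and no reset: what is moved stays moved. The work goes in short steps, Python scripts to look and compute and a shell command to move; the robot and the scene stay as the last step left them, time stands still between calls to the robot, and variables do not carry over. Pictures are saved under pics/ and viewed, at most 10 in all, crops included, and the job is handed in when it is done.

```bash
ls; mkdir -p pics
cat > h.py <<'E'
import numpy as np, cv2
from cell import env, eyes
def cams(): return {n:eyes.read_camera(n) for n in("scene","top")}
def ray(p,rc):
    K=np.array([[p["fx"],0,p["cx"]],[0,p["fy"],p["cy"]],[0,0,1.]])
    u=cv2.undistortPoints(np.array([[[rc[1],rc[0]]]],float),K,np.array(p["distortion"],float))[0,0]
    E=np.array(p["extrinsics"]);R=E[:3,:3]
    d=R.T@np.array([u[0],u[1],1]);return -R.T@E[:3,3],d/np.linalg.norm(d)
def atz(p,rc,z):
    o,d=ray(p,rc);return o+d*(z-o[2])/d[2]
def tri(rays):
    A=sum(np.eye(3)-np.outer(d,d) for o,d in rays);b=sum((np.eye(3)-np.outer(d,d))@o for o,d in rays)
    return np.linalg.solve(A,b)
def proj(p,X):
    K=np.array([[p["fx"],0,p["cx"]],[0,p["fy"],p["cy"]],[0,0,1.]]);E=np.array(p["extrinsics"])
    q,_=cv2.projectPoints(np.array(X,float).reshape(-1,1,3),cv2.Rodrigues(E[:3,:3])[0],E[:3,3],K,np.array(p["distortion"],float));return q.reshape(-1,2)
def save(p,f): cv2.imwrite(f,cv2.cvtColor(p["pixels"],cv2.COLOR_RGB2BGR))
def look(names,z,C=None):
    C=C or cams()
    for n in names:
        r={}
        for c,p in C.items():
            L=eyes.spot_point(n,p)
            if L: r[c]=L[0]
        s=n+": "
        for c in r: s+=f"{c} {r[c]['score']:.2f} px{np.round(r[c]['centre'],1)} atz{np.round(atz(C[c],r[c]['centre'],z[n]),1)} "
        if len(r)==2: s+=f"TRI {np.round(tri([ray(C[c],r[c]['centre']) for c in r]),1)}"
        print(s)
    return C
Z=dict(pointer_tip=29,mark_tip=29,lever_knob=70,lever_pivot=70,lid_grip=73,lid_hinge=73,rail=0,esd_brush=0,suction_cup=0,ipa_jar=0,glue_bottle=0,solder_spool=0,flux_syringe=0)
E
python3 - <<'E'
from h import *
C=look(list(Z),Z)
for c,p in C.items(): save(p,f"pics/{c}0.png"); print(c,np.round(ray(p,[240,320])[0]))
s=env.state();print({k:np.round(v,3).tolist() for k,v in s.items()}, env.pinch_z)
E
```

```text
pics
pointer_tip: scene 0.61 px[254.  315.5] atz[ 522.1 -107.3   29. ] 
mark_tip: scene 0.59 px[239.6 292.2] atz[534.8  -5.1  29. ] top 0.48 px[234.3 276.6] atz[532.7 -18.1  29. ] TRI [529.3 -16.   35.7]
lever_knob: scene 0.50 px[258.2 333.9] atz[ 487.8 -204.2   70. ] top 0.81 px[249.1 365.8] atz[ 494.3 -198.5   70. ] TRI [ 494.4 -198.9   65.1]
lever_pivot: top 0.65 px[220.5 367. ] atz[ 552.2 -202.9   70. ] 
lid_grip: scene 0.72 px[242.  309.2] atz[ 501.  -104.6   73. ] top 0.97 px[252.8 316.5] atz[488.7 -99.2  73. ] TRI [ 493.2 -103.4   75. ]
lid_hinge: scene 0.92 px[227.2 353.4] atz[ 644.7 -133.4   73. ] top 0.80 px[171.  323.1] atz[ 655.1 -116.5   73. ] TRI [ 659.4 -118.5   61.6]
rail: scene 0.70 px[248.1 320.3] atz[591.4 -59.4   0. ] top 0.67 px[202.  290.5] atz[606.  -47.8   0. ] TRI [607.  -46.6 -11.2]
esd_brush: scene 0.57 px[299.2 296.5] atz[ 366.2 -192.3    0. ] top 0.82 px[312.8 353.2] atz[ 365.  -176.5    0. ] TRI [ 368.9 -181.2   -7.1]
suction_cup: scene 0.67 px[321.6 347.4] atz[ 383.5 -343.2    0. ] top 0.68 px[305.1 427. ] atz[ 377.2 -335.3    0. ] TRI [ 380.7 -339.2   
[... 274 characters left out ...]
 -382.7   -3.6]
solder_spool: scene 0.61 px[208.7 275.2] atz[676.4 218.    0. ] top 0.72 px[169.7 166.5] atz[682.8 220.9   0. ] TRI [682.7 222.9  -3.8]
flux_syringe: scene 0.49 px[225.3 234.2] atz[512.8 223.4   0. ] top 0.52 px[252.7 164.9] atz[501.5 222.9   0. ] TRI [504.  218.6   5.3]
scene [ -515. -1103.   861.]
top [ 411.  -68. 1050.]
{'t': 1.4, 'joints': [-1.328, 0.491, 1.559, -0.0, 1.092, -0.106], 'qvel': [0.001, -0.001, -0.0, -0.001, 0.001, -0.001], 'tau': [-0.002, -61.248, -25.843, 0.069, 0.045, 0.0], 'eef_pos': [213.651, -587.365, 214.652], 'tcp_rot': [3.141, 0.0, 0.349], 'ft_force': [0.438, 0.415, 0.291], 'moment': [-0.041, -0.008, 0.019], 'grip_force': 0.0, 'opening': 0.999} -18.8
```

View pics.

Run:
```python
import cv2
a=cv2.imread("pics/top0.png")[130:340,120:470];cv2.imwrite("pics/topc.png",cv2.resize(a,(788,473),interpolation=cv2.INTER_CUBIC))
a=cv2.imread("pics/scene0.png")[180:350,200:450];cv2.imwrite("pics/scenec.png",cv2.resize(a,(800,544),interpolation=cv2.INTER_CUBIC))
```

```text
(no output)
```

View pics/topc.png

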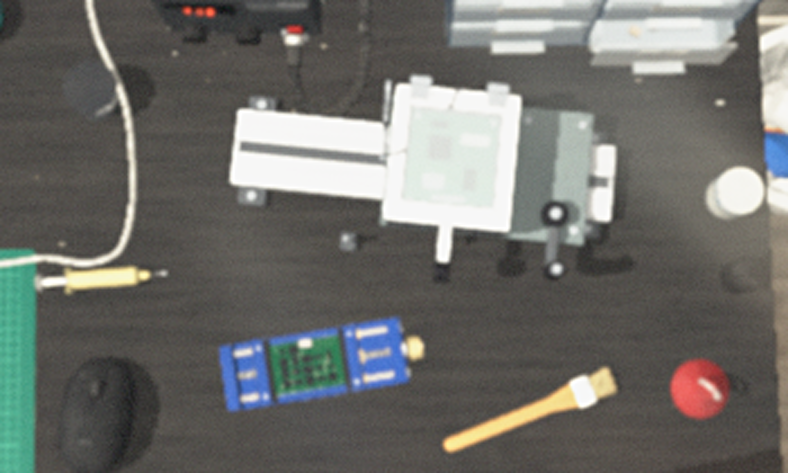

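View pics/scenec.png

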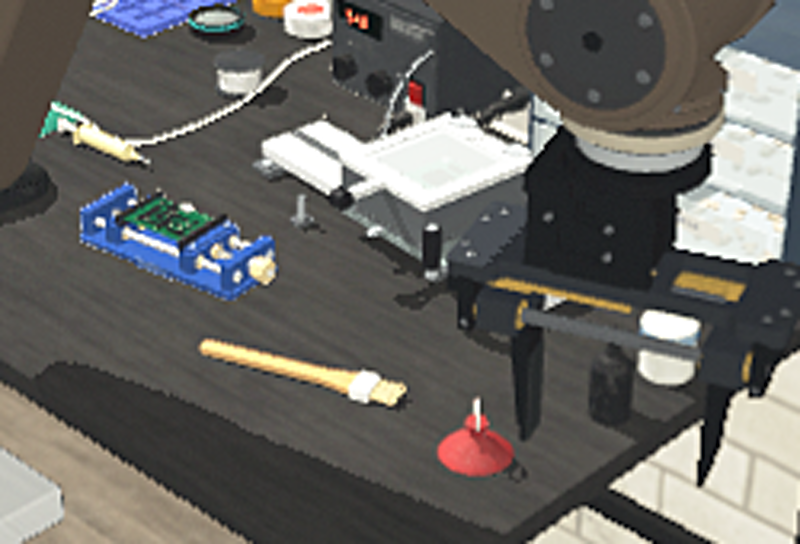

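```bash
cat >> h.py <<'E'
from scipy.optimize import least_squares
from scipy.spatial.transform import Rotation as Ro
RP=dict(lever_pivot=(-38,-100,70),lever_knob=(-93,-100,70),lid_grip=(-104.5,0,73),lid_hinge=(62.5,0,73),pointer_tip=(-75.5,0,29))
def obs(names,N):
    O=[]
    for _ in range(N):
        for c,p in cams().items():
            for n in names:
                L=eyes.spot_point(n,p)
                if L and L[0]["score"]>.4: O.append((n,c,p,L[0]["centre"]))
    return O
def fit(O,P=RP,x0=(585,-107,-.08)):
    # carriage pose: world of (rail x=0, pointer y), yaw
    def W(v,X):
        c,s=np.cos(v[2]),np.sin(v[2]);return np.array([v[0]+c*X[0]-s*X[1],v[1]+s*X[0]+c*X[1],X[2]])
    f=lambda v:np.concatenate([proj(p,W(v,P[n]))[0]-np.array(rc)[::-1] for n,c,p,rc in O if n in P])
    r=least_squares(f,x0,loss="soft_l1",x_scale=(10,10,.05))
    return r.x,[(n,c,np.round(proj(p,W(r.x,P[n]))[0]-np.array(rc)[::-1],1).tolist()) for n,c,p,rc in O if n in P],lambda X:W(r.x,X)
def marktri(O): return tri([ray(p,rc) for n,c,p,rc in O if n=="mark_tip"])
def st():
    s=env.state();print("t",round(s["t"],2),"tcp",np.round(s["eef_pos"],1),"rot",np.round(s["tcp_rot"],3),"F",np.round(s["ft_force"],1),"open",round(s["opening"]*95,1),"grip",round(s["grip_force"],1));return s
def delta(T,s=None):
    s=s or env.state();R=Ro.from_euler("xyz",s["tcp_rot"]).as_matrix()
    d=R.T@(np.array(T)-s["eef_pos"]);print("to",np.round(T,1),"units",np.round(d/60,3))
E
python3 - <<'E'
from h import *
O=obs(list(RP)+["mark_tip"],4)
v,res,W=fit(O);print(v)
for r in res: print(r)
m=marktri(O);print("mark",m)
for n,c,p,rc in O:
    if n=="mark_tip": print(c,np.round(rc,1),np.round(atz(p,rc,29),1))
c,s_=np.cos(v[2]),np.sin(v[2])
print("mark y rel pointer",-s_*(m[0]-v[0])+c*(m[1]-v[1]),"x",c*(m[0]-v[0])+s_*(m[1]-v[1]))
for n in RP: print(n,np.round(W(RP[n]),1))
st(); k=W(RP["lever_knob"])
y=v[2];R=Ro.from_euler("xyz",[np.pi,0,y]).as_matrix()
print("turn units",np.rad2deg(.349-y)/5,"then",R.T@(k+[0,0,70]-env.state()["eef_pos"])/60)
E
```

```text
[ 5.98655262e+02 -1.13544133e+02 -1.50619970e-01]
('lever_knob', 'scene', [18.9, 2.9])
('lid_grip', 'scene', [-2.5, 0.5])
('lid_hinge', 'scene', [-0.9, -3.6])
('pointer_tip', 'scene', [2.2, -1.1])
('lever_pivot', 'top', [0.2, 0.8])
('lever_knob', 'top', [-0.5, 2.6])
('lid_grip', 'top', [-1.0, 0.6])
('lid_hinge', 'top', [-1.7, -4.6])
('pointer_tip', 'top', [-0.1, 0.9])
('lever_knob', 'scene', [0.4, -0.1])
('lid_grip', 'scene', [-3.9, -1.1])
('lid_hinge', 'scene', [-0.9, -3.4])
('pointer_tip', 'scene', [1.2, -0.6])
('lever_pivot', 'top', [1.2, -0.5])
('lever_knob', 'top', [-0.6, 1.7])
('lid_grip', 'top', [2.0, -3.0])
('lid_hinge', 'top', [-0.3, -0.5])
('pointer_tip', 'top', [0.2, 0.5])
('lever_knob', 'scene', [-11.9, -64.1])
('lid_grip', 'scene', [-4.5, -0.6])
('lid_hinge', 'scene', [-1.2, -0.2])
('pointer_tip', 'scene', [0.1, -1.0])
('lever_pivot', 'top', [0.3, -0.1])
('lever_knob', 'top', [0.3, 0.9])
('lid_grip', 'top', [1.2, -1.7])
('lid_hinge', 'top', [0.2, -0.7])
('pointer_tip', 'top', [0.3, 1.7])
('lever_knob', 'scene', [54.4, 52.2])
('lid_grip', 'scene', [72.1, 16.5])
('lid_hing
[... 215 characters left out ...]
508251 -51.3825071  -48.84185439]
scene [238. 295.] [546.8  -4.1  29. ]
top [233.8 277.9] [533.7 -20.8  29. ]
scene [310.2 387. ] [ 449.7 -405.5   29. ]
top [232.3 275.9] [537.  -16.7  29. ]
top [232.  276.4] [537.6 -17.7  29. ]
scene [255.4 315.2] [ 516.2 -111.9   29. ]
top [233.4 275.2] [534.7 -15.2  29. ]
mark y rel pointer 56.657684582933626 x -40.95541534822465
lever_pivot [ 546.1 -206.7   70. ]
lever_knob [ 491.7 -198.5   70. ]
lid_grip [495.3 -97.9  73. ]
lid_hinge [ 660.4 -122.9   73. ]
pointer_tip [ 524.  -102.2   29. ]
t 4.2 tcp [ 213.6 -587.4  214.7] rot [3.141 0.    0.349] F [-0.3  0.4 -0.9] open 95.0 grip 0.0
turn units 5.72522312767239 then [ 3.60956331 -7.10417341  1.24451057]
```

```bash
python3 -m inch '[[[0,0,0],1,-1],[[0,0,0],1,-1],[[0,0,0],1,-1],[[0,0,0],1,-1],[[0,0,0],1,-1],[[0,0,0],0.3,-1],[[0.2,-0.8,0],0,-1],[[0.2,-0.8,0],0,-1],[[0.2,-0.8,0],0,-1],[[0,0,0],0,-1]]'
python3 - <<'E'
from h import *
p=eyes.read_camera("top")
st()
for n in("rail","carriage","lid","lever"):
    for L in eyes.cut_out(n,p)[:1]:
        m=L["mask"].astype(np.uint8);print(n,L["score"],m.sum(),np.round(L["centre"]))
        if n in("rail","lid"):
            z=20 if n=="rail" else 77
            cs,_=cv2.findContours(m,cv2.RETR_EXTERNAL,cv2.CHAIN_APPROX_NONE)
            c=max(cs,key=len)[:,0,:]
            W=np.array([atz(p,[q[1],q[0]],z)[:2] for q in c],np.float32)
            r=cv2.minAreaRect(W);print(" rect",np.round(r[0],1),np.round(r[1],1),r[2], "bbox",c.min(0),c.max(0))
        cv2.imwrite(f"pics/m_{n}.png",m*255)
O=obs(list(RP)+["mark_tip"],3)
O=[o for o in O if o[1]=="top"]
for y in(None,):
    v,res,W=fit(O);print(v)
for r in res: print(r)
E
```

```text
t: 5.45
eef_pos: [266.6, -446.0, 215.2]
tcp_rot: [-3.142, -0.0, -0.11]
ft_force: [-0.3, -0.2, 0.4]
opening: 1.0
grip_force: 0.0
t 5.5 tcp [ 266.3 -447.8  215.2] rot [ 3.141 -0.    -0.111] F [-0.6  0.7  0.5] open 95.3 grip 0.0
rail 0.88 8837 [202. 320.]
 rect [588.  -84.9] [361.3 194. ] 83.033447265625 bbox [223 163] [393 255]
carriage 0.6 6061 [205. 335.]
lid 0.86 3497 [197. 320.]
 rect [ 572.1 -106.6] [113.4 173. ] 83.10530853271484 bbox [291 167] [351 254]
lever 0.76 257 [234. 366.]
[ 5.97207203e+02 -1.13035230e+02 -1.46594380e-01]
('lever_pivot', 'top', [-2.0, 2.3])
('lever_knob', 'top', [-3.5, -1.3])
('lid_grip', 'top', [0.0, -1.4])
('lid_hinge', 'top', [-0.8, -0.5])
('pointer_tip', 'top', [0.2, 1.7])
('lever_pivot', 'top', [52.9, -29.4])
('lever_knob', 'top', [-1.3, 0.7])
('lid_grip', 'top', [4.0, -2.3])
('lid_hinge', 'top', [0.1, -4.0])
('pointer_tip', 'top', [0.3, 0.0])
('lever_pivot', 'top', [1.2, 2.3])
('lever_knob', 'top', [-0.4, 2.1])
('lid_grip', 'top', [0.1, -0.2])
('lid_hinge', 'top', [-1.9, 0.1])
('pointer_tip', 'top', [3.6, 1.6])
```

```bash
python3 -m inch '[[[0.4,-0.57,0.13],0.1,-0.5],[[0.4,-0.57,0.13],0,0],[[0.4,-0.57,0.13],0,0.05],[[0.4,-0.57,0.13],0,0.05],[[0.4,-0.57,0.13],0,0.05],[[0.4,-0.57,0.13],0,0.05],[[0.4,-0.57,0.13],0,0.05],[[0.42,-0.57,0.13],0,0.05],[[0,0,0],0,0.05],[[0,0,0],0,0.05]]'
python3 - <<'E'
from h import *
p=eyes.read_camera("scene");save(p,"pics/s1.png")
delta([493,-198.2,51])
st()
L=eyes.spot_point("lever_knob",p);print([(l["score"],np.round(l["centre"],1)) for l in L])
print("expect knob",proj(p,[493,-198.2,70]),"pointer",proj(p,[522.5,-100.7,29]),"mark",proj(p,[535.5,-17.3,29]))
im=cv2.imread("pics/s1.png")[180:330,220:420];cv2.imwrite("pics/s1c.png",cv2.resize(im,(800,600),interpolation=cv2.INTER_CUBIC))
E
```

```text
t: 9.05
eef_pos: [490.4, -200.4, 152.2]
tcp_rot: [3.141, 0.0, -0.122]
ft_force: [-0.2, -0.5, 0.3]
opening: 0.471
grip_force: 0.0
to [ 493.  -198.2   51. ] units [ 0.04  -0.048  1.689]
t 9.1 tcp [ 490.2 -200.8  152.4] rot [ 3.141 -0.    -0.123] F [0.4 0.9 0.1] open 45.3 grip 0.0
[(0.57, array([255.4, 334.8]))]
expect knob [[333.51607358 256.60971333]] pointer [[313.82632817 253.08427557]] mark [[295.44330696 240.97765115]]
```

View pics/s1c.png

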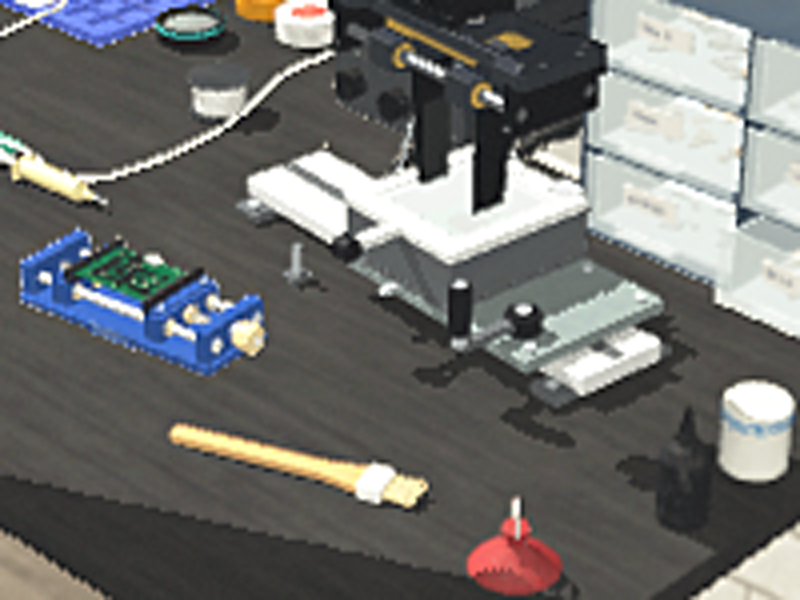

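```bash
python3 -m inch '[[[0.04,-0.05,0.3],0,0.05],[[0,0,0.5],0,0.05],[[0,0,0.5],0,0.05],[[0,0,0.3],0,0.05],[[0,0,0.09],0,0.05],[[0,0,0],0,1],[[0,0,0],0,1],[[0,0,0],0,1],[[0,0,0],0,1],[[0,0,0],0,1]]'
python3 - <<'E'
from h import *
st();delta([493,-198.2,51])
E
```

```text
t: 10.4
eef_pos: [493.6, -198.2, 51.4]
tcp_rot: [3.14, -0.001, -0.122]
ft_force: [-2.3, -4.8, 2.7]
opening: 0.165
grip_force: 30.0
t 10.4 tcp [ 493.6 -198.2   51.4] rot [ 3.14e+00 -1.00e-03 -1.22e-01] F [-2.3 -4.8  2.7] open 15.7 grip 30.0
to [ 493.  -198.2   51. ] units [-0.01   0.002  0.006]
```

```bash
python3 -m inch '[[[0.014,0.16,0],0,1],[[0.04,0.15,0],0,1],[[0.07,0.145,0],0,1],[[0.09,0.13,0],0,1],[[0.11,0.11,0],0,1],[[0.13,0.09,0],0,1],[[0.145,0.07,0],0,1],[[0.155,0.04,0],0,1],[[0.17,0.015,0],0,1],[[0,0,0],0,1]]'
python3 - <<'E'
from h import *
st()
E
```

```text
t: 11.65
eef_pos: [542.0, -259.6, 51.2]
tcp_rot: [3.141, -0.0, -0.122]
ft_force: [-3.2, -4.5, 6.1]
opening: 0.161
grip_force: 30.0
t 11.65 tcp [ 542.  -259.6   51.2] rot [ 3.141 -0.    -0.122] F [-3.2 -4.5  6.1] open 15.3 grip 30.0
```

```bash
python3 -m inch '[[[0.03,0,0],0,1],[[0.03,0,0],0,1],[[0,0,0],0,1],[[0,0,0],0,1],[[0,0,0],0,1],[[0,0,0],0,1],[[0,0,0],0,1],[[0,0,0],0,1],[[0,0,0],0,1],[[0,0,0],0,1]]'
python3 - <<'E'
from h import *
st()
O=obs(["lid_grip","mark_tip","pointer_tip","lid_hinge"],2)
for n,c,p,rc in O: print(n,c,np.round(rc,1),np.round(atz(p,rc,Z[n]),1))
p=O[-1][2];L=eyes.cut_out("lid",p)[0]
cs,_=cv2.findContours(L["mask"].astype(np.uint8),cv2.RETR_EXTERNAL,cv2.CHAIN_APPROX_NONE);c=max(cs,key=len)[:,0,:]
print(cv2.minAreaRect(np.array([atz(p,[q[1],q[0]],77)[:2] for q in c],np.float32)))
save(p,"pics/t2.png");im=cv2.imread("pics/t2.png")[150:270,230:430];cv2.imwrite("pics/t2c.png",cv2.resize(im,(800,480),interpolation=cv2.INTER_CUBIC))
E
```

```text
t: 12.9
eef_pos: [543.0, -259.1, 51.0]
tcp_rot: [-3.141, 0.005, -0.122]
ft_force: [-14.0, -1.5, 11.3]
opening: 0.16
grip_force: 30.0
t 12.9 tcp [ 543.  -259.1   51. ] rot [-3.141  0.005 -0.122] F [-14.   -1.5  11.3] open 15.2 grip 30.0
lid_grip scene [241.8 310.3] [ 503.8 -106.    73. ]
mark_tip scene [294.8 408. ] [ 534.9 -402.4   29. ]
pointer_tip scene [255.  313.6] [ 514.7 -107.4   29. ]
lid_hinge scene [226.3 356.5] [ 654.6 -136.    73. ]
lid_grip top [250.3 312.6] [493.9 -91.5  73. ]
pointer_tip top [237.6 315.6] [524.1 -99.4  29. ]
lid_hinge top [167.9 321. ] [ 661.6 -112.4   73. ]
lid_grip scene [241.1 309.7] [ 505.4 -102.2   73. ]
pointer_tip scene [251.9 313.7] [526.8 -96.   29. ]
lid_hinge scene [222.4 353.5] [ 666.7 -114.8   73. ]
lid_grip top [252.7 315.7] [488.9 -97.6  73. ]
pointer_tip top [236.6 319.2] [ 526.1 -107.    29. ]
((581.3944702148438, -108.12847137451172), (114.60037231445312, 156.35235595703125), 84.03604125976562)
```

View pics/t2c.png

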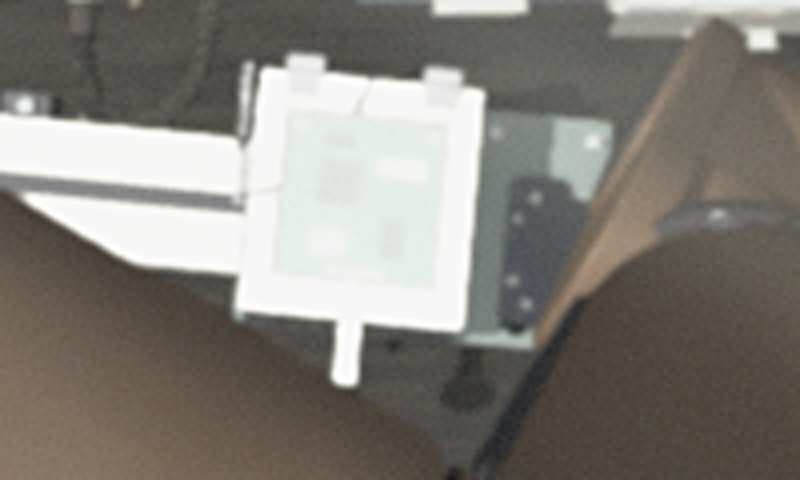

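```bash
python3 -m inch '[[[-0.05,0,0],0,1],[[0,-0.15,0],0,1],[[0,-0.2,0],0,1],[[0,-0.2,0],0,1],[[0,-0.2,0],0,1],[[0,-0.2,0],0,1],[[0,-0.2,0],0,1],[[0,-0.18,0],0,1],[[0,0,0],0,1],[[0,0,0],0,1]]'
python3 - <<'E'
from h import *
s=st();d=s["eef_pos"]-np.array([542.4,-259.4,51]);print("slid",d@[.1147,.9934,0],d@[.9934,-.1147,0])
O=obs(["lid_grip","mark_tip","pointer_tip","lid_hinge"],2)
for n,c,p,rc in O: print(n,c,np.round(rc,1),np.round(atz(p,rc,Z[n]),1))
p=O[-1][2];save(p,"pics/t3.png")
p=O[0][2];save(p,"pics/s3.png")
a=cv2.imread("pics/s3.png")[205:285,260:360];b=cv2.imread("pics/t3.png")[200:280,240:340]
cv2.imwrite("pics/c3.png",cv2.resize(np.hstack([a,b]),(800,320),interpolation=cv2.INTER_CUBIC))
E
```

```text
t: 15.2
eef_pos: [551.7, -178.6, 51.0]
tcp_rot: [-3.14, 0.001, -0.122]
ft_force: [-2.1, 5.9, 6.8]
opening: 0.159
grip_force: 30.0
t 15.2 tcp [ 551.7 -178.6   51. ] rot [-3.14e+00  1.00e-03 -1.22e-01] F [-2.1  5.9  6.8] open 15.1 grip 30.0
slid 81.3248855595437 -0.058732865945108785
lid_grip scene [231.2 287.9] [504.3 -20.9  73. ]
mark_tip scene [239.4 294. ] [539.1  -7.9  29. ]
pointer_tip scene [240.5 295.4] [537.3 -15.3  29. ]
lid_hinge scene [212.9 335.1] [675.4 -37.9  73. ]
lid_grip top [248.6 273.9] [498.9 -14.4  73. ]
pointer_tip top [234.2 277.6] [532.9 -20.2  29. ]
lid_hinge top [165.6 282.1] [667.8 -33.5  73. ]
lid_grip scene [229.4 289.4] [514.3 -16.3  73. ]
mark_tip scene [239.1 295.3] [542.8  -9.3  29. ]
pointer_tip scene [240.3 296.2] [539.7 -16.   29. ]
lid_hinge scene [217.4 338.5] [660.8 -64.   73. ]
lid_grip top [246.8 271.6] [502.6  -9.9  73. ]
pointer_tip top [234.4 276.3] [532.5 -17.4  29. ]
lid_hinge top [165.5 285.2] [667.9 -39.8  73. ]
```

View pics/c3.png

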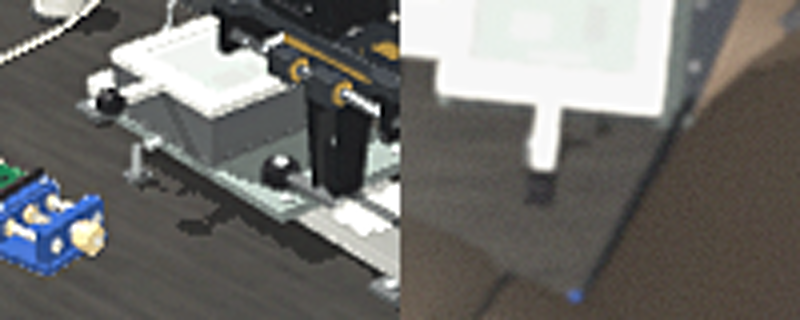

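Run:
```python
import cv2,numpy as np
t=cv2.imread("pics/top0.png")[218:248,262:332];s=cv2.imread("pics/s3.png")[228:258,280:315];s0=cv2.imread("pics/scene0.png")[228:268,280:315]
f=lambda a,k:cv2.resize(a,None,fx=k,fy=k,interpolation=cv2.INTER_NEAREST)
T=cv2.convertScaleAbs(f(t,11),alpha=2);S=np.hstack([f(s,8),f(s0,8)[:240]])
out=np.zeros((330+240,770,3),np.uint8);out[:330]=T;out[330:,:S.shape[1]]=S;cv2.imwrite("pics/z4.png",out)
```

```text
(no output)
```

View pics/z4.png

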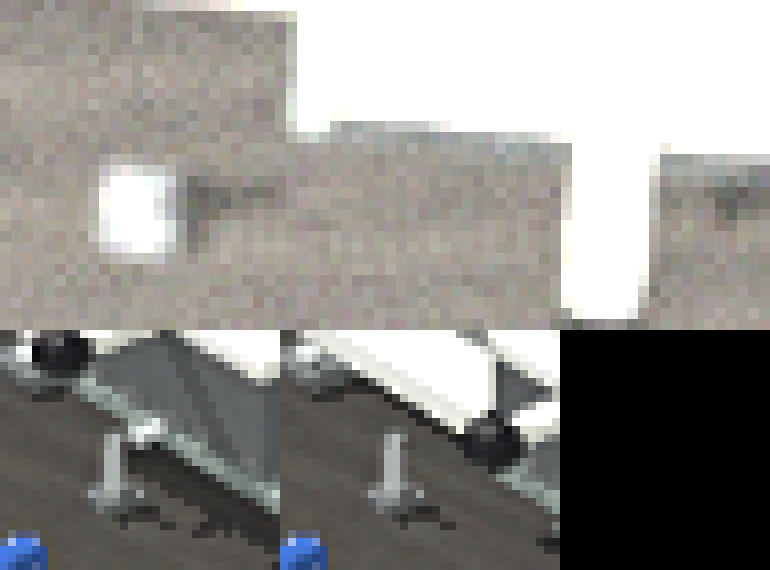

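Run:
```python
from h import *
C=cams();t,s=C["top"],C["scene"]
def rl(X,yaw): return np.round([np.cos(yaw)*X[0]+np.sin(yaw)*X[1],-np.sin(yaw)*X[0]+np.cos(yaw)*X[1]],1)
im=cv2.imread("pics/top0.png").astype(float).mean(2)
# mark foot blob centroid
r=im[230:245,268:282];w=np.clip(r-np.median(r)-15,0,None);yy,xx=np.mgrid[230:245,268:282]
mb=[(w*yy).sum()/w.sum(),(w*xx).sum()/w.sum()];print("blob",mb,"med",np.median(r))
# tongue centreline rows 234..245
tg=[]
for k in range(234,246):
    l=im[k,308:326];ww=np.clip(l-110,0,None);tg.append((k,(ww*np.arange(308,326)).sum()/ww.sum()))
P=np.array([atz(t,g,76.5) for g in tg]);
c=np.polyfit(P[:,0],P[:,1],1);print("tongue dir yaw",np.arctan(c[0]))
for yaw in(-.105,-.115,-.125):
    print(yaw,"mark top z2,z10",rl(atz(t,mb,2),yaw),rl(atz(t,mb,10),yaw),"scene base",rl(atz(s,[248.1,293.75],3),yaw),"scene tip",rl(atz(s,[240.5,293.75],29),yaw),"tongue",rl(P.mean(0),yaw),
     "pointer now scene",rl(atz(s,[240.8,297.2],29),yaw))
```

```text
blob [np.float64(236.50564848060256), np.float64(273.548822138541)] med 79.83333333333334
tongue dir yaw -0.10343358202291261
-0.105 mark top z2,z10 [529.5  45.6] [528.6  45.1] scene base [534.1  46.8] scene tip [532.5  44.1] tongue [522.7 -45.5] pointer now scene [538.7  36.6]
-0.115 mark top z2,z10 [529.   50.9] [528.1  50.4] scene base [533.6  52.1] scene tip [532.   49.4] tongue [523.1 -40.3] pointer now scene [538.3  42. ]
-0.125 mark top z2,z10 [528.4  56.2] [527.6  55.6] scene base [533.   57.5] scene tip [531.5  54.7] tongue [523.5 -35.1] pointer now scene [537.9  47.3]
```

```bash
python3 -m inch '[[[0,-0.04,0],0,1],[[0,-0.04,0],0,1],[[0,-0.04,0],0,1],[[0,-0.02,0],0,1],[[0,0,0],0,1],[[0,0,0],0,1],[[0,0,0],0,1],[[0,0,0],0,1],[[0,0,0],0,1],[[0,0,0],0,1]]'
python3 - <<'E'
from h import *
s=st();d=s["eef_pos"]-np.array([542.4,-259.4,51]);print("slid",d@[.1147,.9934,0],d@[.9934,-.1147,0])
E
```

```text
t: 17.55
eef_pos: [552.6, -171.5, 51.1]
tcp_rot: [3.141, 0.001, -0.122]
ft_force: [-5.5, -2.6, 7.2]
opening: 0.16
grip_force: 30.0
t 17.55 tcp [ 552.6 -171.5   51.1] rot [ 3.141e+00  1.000e-03 -1.220e-01] F [-5.5 -2.6  7.2] open 15.2 grip 30.0
slid 88.49562441713994 0.08116586651784276
```

```bash
python3 -m inch '[[[-0.165,-0.014,0],0,1],[[-0.16,-0.04,0],0,1],[[-0.145,-0.07,0],0,1],[[-0.13,-0.09,0],0,1],[[-0.115,-0.115,0],0,1],[[-0.09,-0.13,0],0,1],[[-0.07,-0.145,0],0,1],[[-0.04,-0.155,0],0,1],[[-0.015,-0.16,0],0,1],[[0,-0.03,0],0,1]]'
python3 - <<'E'
from h import *
s=st();d=s["eef_pos"]-np.array([493.6,-198.2,51]);print("locked knob shift",d@[.1147,.9934,0],d@[.9934,-.1147,0])
E
```

```text
t: 18.8
eef_pos: [504.4, -107.3, 51.2]
tcp_rot: [3.142, 0.0, -0.122]
ft_force: [-3.0, -4.3, 8.1]
opening: 0.163
grip_force: 30.0
t 18.8 tcp [ 504.4 -107.3   51.2] rot [ 3.142  0.    -0.122] F [-3.  -4.3  8.1] open 15.5 grip 30.0
locked knob shift 91.57143819773712 0.31817591448620486
```

```bash
python3 -m inch '[[[0,-0.01,0],0,1],[[0,-0.01,0],0,1],[[0,0,0],0,1],[[0,0,0],0,1],[[0,0,0],0,1],[[0,0,0],0,1],[[0,0,0],0,1],[[0,0,0],0,1],[[0,0,0],0,1],[[0,0,0],0,1]]'
python3 - <<'E'
from h import *
s=st();d=s["eef_pos"]-np.array([493.6,-198.2,51]);print("locked knob shift",d@[.1147,.9934,0],d@[.9934,-.1147,0])
E
```

```text
t: 20.05
eef_pos: [504.4, -106.9, 51.2]
tcp_rot: [3.141, 0.0, -0.122]
ft_force: [-4.6, -5.5, 8.5]
opening: 0.161
grip_force: 30.0
t 20.05 tcp [ 504.4 -106.9   51.2] rot [ 3.141  0.    -0.122] F [-4.6 -5.5  8.5] open 15.3 grip 30.0
locked knob shift 91.96971340490472 0.29936923780468705
```

```bash
python3 -m inch '[[[0,-0.01,0],0,1],[[0,-0.01,0],0,1],[[0,0,0],0,1],[[0,0,0],0,1],[[0,0,0],0,1],[[0,0,0],0,1],[[0,0,0],0,1],[[0,0,0],0,1],[[0,0,0],0,1],[[0,0,0],0,1]]'
python3 - <<'E'
from h import *
s=st();d=s["eef_pos"]-np.array([493.6,-198.2,51]);print("locked knob shift",d@[.1147,.9934,0],d@[.9934,-.1147,0])
C=cams();p=C["top"];save(p,"pics/t5.png");save(C["scene"],"pics/s5.png")
im=cv2.imread("pics/t5.png").astype(float).mean(2);print(np.round(im[240,255:300]))
f=lambda a,k:cv2.resize(a,None,fx=k,fy=k,interpolation=cv2.INTER_NEAREST)
a=cv2.imread("pics/s5.png")[225:275,280:360];b=cv2.imread("pics/t5.png")[200:260,255:345]
o=np.zeros((400+180*2,800,3),np.uint8);o=np.hstack([f(a,5)[:250],f(b,4)[:240] if 0 else cv2.resize(b,(375,250),interpolation=cv2.INTER_NEAREST)]);cv2.imwrite("pics/z5.png",o)
E
```

```text
t: 21.3
eef_pos: [504.6, -106.2, 51.2]
tcp_rot: [3.141, 0.0, -0.122]
ft_force: [-5.2, -9.8, 8.3]
opening: 0.163
grip_force: 30.0
t 21.3 tcp [ 504.6 -106.2   51.2] rot [ 3.141  0.    -0.122] F [-5.2 -9.8  8.3] open 15.5 grip 30.0
locked knob shift 92.62179543942776 0.3336115691810969
[ 95.  85.  90.  87.  92.  87.  88.  84.  82.  83.  84.  94. 153. 232.
 254. 252. 213. 158. 132. 130. 131. 126. 126. 130. 129. 125. 127. 118.
 112. 106. 107. 100.  99.  95.  85.  84.  84.  81.  80.  84.  86.  77.
  78.  82.  74.]
```

View pics/z5.png

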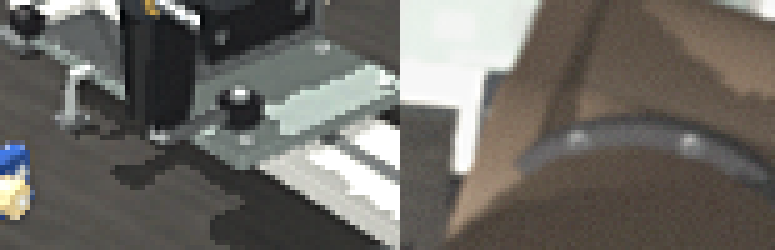

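```bash
python3 -m inch '[[[0,0,0],0,0.05],[[0,0,0],0,0.05],[[0,0,0],0,0.05],[[0,0,-0.6],0,0.05],[[0,0,-0.9],0,0.05],[[-0.3,0.7,-0.1],0,0.05],[[-0.3,0.8,0],0,0.05],[[-0.3,0.8,0],0,0.05],[[-0.3,0.8,0],0,0.05],[[0,0,0],0,0.05]]'
python3 - <<'E'
from h import *
st()
def rl(X,yaw=-.11): return np.round([np.cos(yaw)*X[0]+np.sin(yaw)*X[1],-np.sin(yaw)*X[0]+np.cos(yaw)*X[1]],1)
C=cams();p=C["top"];save(p,"pics/t6.png");save(C["scene"],"pics/s6.png")
im=cv2.imread("pics/t6.png").astype(float).mean(2)
i0=cv2.imread("pics/top0.png").astype(float).mean(2)
for I,a,b,z in((i0,308,326,76.5),(im,265,285,76.5)):
    tg=[]
    for k in range(234,244):
        l=I[k,a:b];ww=np.clip(l-120,0,None);tg.append((k,(ww*np.arange(a,b)).sum()/ww.sum()))
    P=np.array([atz(p,g,z) for g in tg]);print("tongue",np.round(np.array(tg)[[0,-1]],1).tolist(),rl(P.mean(0)),np.arctan(np.polyfit(P[:,0],P[:,1],1)[0]))
for n in("lever_knob","lever_pivot","lid_grip","pointer_tip","mark_tip"):
    for c,q in C.items():
        L=eyes.spot_point(n,q)
        if L: print(n,c,round(L[0]["score"],2),np.round(L[0]["centre"],1),rl(atz(q,L[0]["centre"],Z[n])))
for q in (p,):
  L=eyes.cut_out("lid",q)
  if L:
    cs,_=cv2.findContours(L[0]["mask"].astype(np.uint8),cv2.RETR_EXTERNAL,cv2.CHAIN_APPROX_NONE);c=max(cs,key=len)[:,0,:]
    r=cv2.minAreaRect(np.array([atz(p,[g[1],g[0]],77)[:2] for g in c],np.float32));print(r,"rail c",rl(r[0]), "start", rl((572.1,-106.6)))
a=cv2.imread("pics/s6.png")[220:270,275:355];b=cv2.imread("pics/t6.png")[200:260,255:345]
o=np.hstack([cv2.resize(a,(400,250),interpolation=cv2.INTER_NEAREST),cv2.resize(b,(375,250),interpolation=cv2.INTER_NEAREST)]);cv2.imwrite("pics/z6.png",cv2.resize(o,(775,250)))
E
```

```text
t: 22.65
eef_pos: [409.5, -283.3, 146.7]
tcp_rot: [3.142, 0.0, -0.126]
ft_force: [0.4, 0.2, -0.2]
opening: 0.472
grip_force: 0.0
t 22.65 tcp [ 409.5 -283.3  146.7] rot [ 3.142  0.    -0.126] F [ 0.4  0.2 -0.2] open 44.8 grip 0.0
tongue [[234.0, 317.1], [243.0, 316.3]] [524.9 -42.9] -0.10776482796469158
 ** On entry to DLASCL parameter number  4 had an illegal value
 ** On entry to DLASCL parameter number  4 had an illegal value
 ** On entry to DLASCL parameter number  4 had an illegal value
 ** On entry to DLASCL parameter number  4 had an illegal value
 ** On entry to DLASCL parameter number  5 had an illegal value
 ** On entry to DLASCL parameter number  4 had an illegal value<stdin>:10: RuntimeWarning: invalid value encountered in scalar divide
Traceback (most recent call last):
numpy.linalg.LinAlgError: SVD did not converge in Linear Least Squares
```

Run:
```python
from h import *
def rl(X,yaw=-.11): return np.round([np.cos(yaw)*X[0]+np.sin(yaw)*X[1],-np.sin(yaw)*X[0]+np.cos(yaw)*X[1]],1)
C=cams();p=C["top"];save(p,"pics/t6.png");save(C["scene"],"pics/s6.png")
im=cv2.imread("pics/t6.png").astype(float).mean(2)
i0=cv2.imread("pics/top0.png").astype(float).mean(2)
for I,a,b,k0 in((i0,308,326,234),(im,262,288,229)):
    tg=[]
    for k in range(k0,k0+9):
        l=I[k,a:b];ww=np.clip(l-120,0,None)
        if ww.sum()>300: tg.append((k,(ww*np.arange(a,b)).sum()/ww.sum()))
    if tg: P=np.array([atz(p,g,76.5) for g in tg]);print("tongue",np.round(tg,1).tolist(),rl(P.mean(0)))
for n in("lever_knob","lever_pivot","lid_grip","pointer_tip","mark_tip"):
    for c,q in C.items():
        L=eyes.spot_point(n,q)
        if L: print(n,c,round(L[0]["score"],2),np.round(L[0]["centre"],1),rl(atz(q,L[0]["centre"],Z[n])))
a=cv2.imread("pics/s6.png")[220:270,275:355];b=cv2.imread("pics/t6.png")[180:260,225:345]
cv2.imwrite("pics/z6.png",np.hstack([cv2.resize(a,(400,250),interpolation=cv2.INTER_NEAREST),cv2.resize(b,(375,250),interpolation=cv2.INTER_NEAREST)]))
```

```text
tongue [[234.0, 317.1], [235.0, 317.0], [236.0, 317.0], [237.0, 317.0], [238.0, 316.8], [239.0, 316.8], [240.0, 316.7], [241.0, 316.6], [242.0, 316.5]] [525.9 -42.9]
tongue [[229.0, 271.3], [230.0, 271.2], [231.0, 271.1], [232.0, 271.1], [233.0, 271.0], [234.0, 270.9], [235.0, 270.9], [236.0, 270.8], [237.0, 270.6]] [527.7  49. ]
lever_knob scene 0.65 [240.2 310.4] [521.6 -39.2]
lever_knob top 0.74 [243.6 321.5] [516.2 -53.4]
lever_pivot scene 0.66 [236.9 325.3] [563.7 -50.6]
lid_grip scene 0.81 [229.8 286.4] [505.3  43.6]
lid_grip top 0.62 [245.9 269.6] [502.1  49.5]
pointer_tip scene 0.91 [238.2 294.7] [542.5  55.6]
pointer_tip top 0.59 [235.  273.1] [529.4  47.7]
mark_tip scene 0.35 [237.8 295.8] [546.3  55.4]
mark_tip top 0.39 [233.6 274.1] [532.5  45.9]
```

View pics/z6.png

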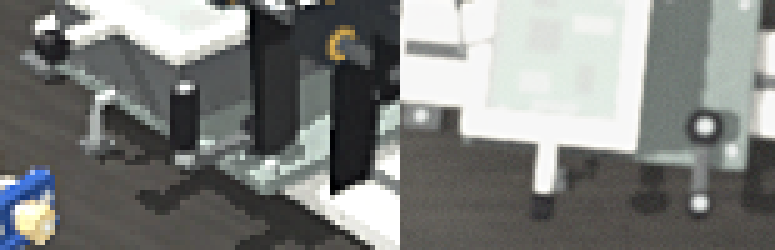

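Run:
```python
from h import *
i0=cv2.imread("pics/top0.png").astype(float).mean(2)
print(np.round(i0[230:245,267:285]).astype(int))
s0=cv2.imread("pics/scene0.png").astype(float).mean(2);print(np.round(s0[238:253,287:302]).astype(int))
s6=cv2.imread("pics/s6.png").astype(float).mean(2);print(np.round(s6[234:253,287:302]).astype(int))
import glob
C=cams()
def w(x,y,z,yaw=-.11): return [np.cos(yaw)*x-np.sin(yaw)*y,np.sin(yaw)*x+np.cos(yaw)*y,z]
for c,p in C.items():
    for y in(46,48,50):
        print(c,y,[proj(p,w(x,y,z)).round(1).tolist()[0] for x in(524,528,532) for z in(3,29)], "ptr",proj(p,w(531,y,29)).round(1))
```

```text
[[ 79  71  75  79  74  76  74  74  77  79  75  77  73  76  71  81  80  75]
 [ 74  76  75  74  71  74  79  72  78  77  73  73  78  80  80  79  73  80]
 [ 77  75  75  76  81  91  88  85  83  78  84  80  76  75  79  77  76  79]
 [ 80  79  75  79  96 108 117 110 100 101  90  77  75  72  71  78  76  75]
 [ 77  80  76  82 108 148 165 148 126 121 106  75  56  63  67  70  69  75]
 [ 77  77  78  90 123 177 204 177 141 120  94  69  54  50  56  58  66  58]
 [ 81  79  81  91 126 176 196 166 135 111  90  71  55  54  58  54  65  64]
 [ 79  78  85  88 122 146 161 146 133 116  95  69  58  57  58  69  72  70]
 [ 81  81  85  91 117 128 139 136 136 131 111  81  57  66  75  78  82  78]
 [ 76  81  75  97 116 127 133 136 137 130 111  79  61  64  78  83  86  80]
 [ 77  81  81  84 102 112 119 127 130 116  97  81  64  72  79  87  85  83]
 [ 81  77  83  78  84  91  97 100  97  99  84  80  74  80  82  89  82  80]
 [ 74  83  75  81  71  79  77  72  81  85  81  80  82  80  79  77  81  83]
 [ 84  72  80  77  80  72  76  73  78  76  78  79  79  80  78  77  79  71]
 [ 75  76  74  73  78  74  76  80  80  81  77  78 
[... 2219 characters left out ...]
 249.2], [292.7, 241.1], [294.0, 248.8], [293.8, 240.6]] ptr [[293.6 240.7]]
scene 48 [[291.3, 249.4], [291.1, 241.3], [292.4, 249.0], [292.3, 240.8], [293.6, 248.5], [293.4, 240.4]] ptr [[293.1 240.5]]
scene 50 [[290.9, 249.1], [290.7, 241.0], [292.0, 248.7], [291.8, 240.5], [293.1, 248.2], [293.0, 240.1]] ptr [[292.7 240.2]]
top 46 [[274.3, 239.0], [273.7, 237.6], [274.5, 237.1], [273.8, 235.7], [274.7, 235.3], [274.0, 233.8]] ptr [[274.  234.3]]
top 48 [[273.4, 238.9], [272.7, 237.5], [273.6, 237.0], [272.9, 235.6], [273.8, 235.2], [273.1, 233.7]] ptr [[273.  234.2]]
top 50 [[272.5, 238.8], [271.7, 237.5], [272.7, 236.9], [271.9, 235.6], [272.8, 235.1], [272.1, 233.7]] ptr [[272.1 234.1]]
```

```bash
python3 -m inch '[[[0.3,-0.78,0],0,0.05],[[0.3,-0.78,0],0,0.05],[[0.3,-0.78,0],0,0.05],[[0.3,-0.78,0],0,0.05],[[0,0,0],0,0.05],[[0,0,0.3],0,0.05],[[0,0,0.5],0,0.05],[[0,0,0.5],0,0.05],[[0,0,0.2],0,0.05],[[0,0,0.09],0,0.05]]'
python3 - <<'E'
from h import *
s=st();delta([504.4,-106.9,51])
E
```

```text
t: 24.7
eef_pos: [505.0, -104.6, 51.2]
tcp_rot: [3.142, 0.0, -0.123]
ft_force: [0.1, -0.9, 1.0]
opening: 0.475
grip_force: 0.0
t 24.7 tcp [ 505.  -104.6   51.2] rot [ 3.142  0.    -0.123] F [ 0.1 -0.9  1. ] open 45.1 grip 0.0
to [ 504.4 -106.9   51. ] units [-0.005  0.039  0.003]
```

```bash
python3 -m inch '[[[0,0.04,0],0,0.05],[[0,0,0],0,1],[[0,0,0],0,1],[[0,0,0],0,1],[[0.03,0.237,0],0,1],[[0.09,0.22,0],0,1],[[0.145,0.19,0],0,1],[[0.19,0.145,0],0,1],[[0.22,0.09,0],0,1],[[0.25,0.03,0],0,1]]'
python3 - <<'E'
from h import *
s=st();d=s["eef_pos"]-np.array([542.4,-259.4,51]);print("slid",d@[.1097,.994,0],d@[.994,-.1097,0])
E
```

```text
t: 25.95
eef_pos: [553.9, -169.2, 51.5]
tcp_rot: [3.141, -0.0, -0.123]
ft_force: [-7.5, 3.4, 2.2]
opening: 0.164
grip_force: 30.0
t 25.95 tcp [ 553.9 -169.2   51.5] rot [ 3.141 -0.    -0.123] F [-7.5  3.4  2.2] open 15.6 grip 30.0
slid 90.89936415467646 1.5573099283214746
```

```bash
python3 -m inch '[[[-0.01,0.03,0],0,1],[[-0.01,0.03,0],0,1],[[0,0.008,0],0,1],[[0,0,0],0,1],[[0,0,0],0,1],[[0,0,0],0,1],[[0,0,0],0,1],[[0,0,0],0,1],[[0,0,0],0,1],[[0,0,0],0,1]]'
python3 - <<'E'
from h import *
s=st();d=s["eef_pos"]-np.array([542.4,-259.4,51]);print("slid",d@[.1097,.994,0],d@[.994,-.1097,0])
E
```

```text
t: 27.2
eef_pos: [551.6, -171.6, 51.5]
tcp_rot: [3.141, -0.0, -0.122]
ft_force: [1.8, 0.6, 1.5]
opening: 0.159
grip_force: 30.0
t 27.2 tcp [ 551.6 -171.6   51.5] rot [ 3.141 -0.    -0.122] F [1.8 0.6 1.5] open 15.1 grip 30.0
slid 88.27761237920481 -0.5064087140748259
```

```bash
python3 -m inch '[[[0,0.02,0],0,1],[[0,0.01,0],0,1],[[-0.24,-0.03,0],0,1],[[-0.22,-0.09,0],0,1],[[-0.19,-0.145,0],0,1],[[-0.145,-0.19,0],0,1],[[-0.09,-0.22,0],0,1],[[-0.03,-0.237,0],0,1],[[0,-0.03,0],0,1],[[0,0,0],0,1]]'
python3 - <<'E'
from h import *
s=st();d=s["eef_pos"]-np.array([493.6,-198.2,51]);print("locked knob shift",d@[.1097,.994,0],d@[.994,-.1097,0])
E
```

```text
t: 28.45
eef_pos: [504.7, -110.6, 51.7]
tcp_rot: [3.141, -0.003, -0.122]
ft_force: [7.1, 1.2, -1.4]
opening: 0.162
grip_force: 30.0
t 28.45 tcp [ 504.7 -110.6   51.7] rot [ 3.141e+00 -3.000e-03 -1.220e-01] F [ 7.1  1.2 -1.4] open 15.4 grip 30.0
locked knob shift 88.28284970335184 1.4688753800820118
```

```bash
python3 -m inch '[[[-0.01,-0.02,0],0,1],[[0,-0.01,0],0,1],[[0,-0.01,0],0,1],[[0,0,0],0,1],[[0,0,0],0,1],[[0,0,0],0,1],[[0,0,0],0,1],[[0,0,0],0,1],[[0,0,0],0,1],[[0,0,0],0,1]]'
python3 - <<'E'
from h import *
s=st();d=s["eef_pos"]-np.array([493.6,-198.2,51]);print("locked knob shift",d@[.1097,.994,0],d@[.994,-.1097,0])
E
```

```text
t: 29.7
eef_pos: [504.9, -109.4, 51.7]
tcp_rot: [3.139, -0.004, -0.122]
ft_force: [7.2, -8.6, -2.5]
opening: 0.166
grip_force: 30.0
t 29.7 tcp [ 504.9 -109.4   51.7] rot [ 3.139 -0.004 -0.122] F [ 7.2 -8.6 -2.5] open 15.8 grip 30.0
locked knob shift 89.48906441838072 1.4752245854637263
```

```bash
python3 -m inch '[[[-0.01,-0.01,0],0,1],[[-0.01,-0.01,0],0,1],[[0,-0.01,0],0,1],[[0,-0.005,0],0,1],[[0,0,0],0,1],[[0,0,0],0,1],[[0,0,0],0,1],[[0,0,0],0,1],[[0,0,0],0,1],[[0,0,0],0,1]]'
python3 - <<'E'
from h import *
s=st();d=s["eef_pos"]-np.array([493.6,-198.2,51]);print("locked knob shift",d@[.1097,.994,0],d@[.994,-.1097,0])
E
```

```text
t: 30.95
eef_pos: [505.0, -107.5, 51.8]
tcp_rot: [3.139, -0.007, -0.122]
ft_force: [12.0, -10.8, -6.0]
opening: 0.161
grip_force: 30.0
t 30.95 tcp [ 505.  -107.5   51.8] rot [ 3.139 -0.007 -0.122] F [ 12.  -10.8  -6. ] open 15.3 grip 30.0
locked knob shift 91.38788580208411 1.3937709402228375
```

```bash
python3 -m inch '[[[0.02,0,0],0,0.05],[[0,0,0],0,0.05],[[0,0,0],0,0.05],[[0,0,-0.6],0,0.05],[[0,0,-0.9],0,0.05],[[-0.3,0.7,-0.1],0,0.05],[[-0.3,0.8,0],0,0.05],[[-0.3,0.8,0],0,0.05],[[-0.3,0.8,0],0,0.05],[[0,0,0],0,0.05]]'
python3 - <<'E'
from h import *
def rl(X,yaw=-.11): return np.round([np.cos(yaw)*X[0]+np.sin(yaw)*X[1],-np.sin(yaw)*X[0]+np.cos(yaw)*X[1]],1)
st()
C=cams();p=C["top"];save(p,"pics/t7.png");save(C["scene"],"pics/s7.png")
i0=cv2.imread("pics/t6.png").astype(float).mean(2);im=cv2.imread("pics/t7.png").astype(float).mean(2)
for I,a,b,k0 in((i0,262,288,229),(im,262,288,229)):
    tg=[]
    for k in range(k0,k0+9):
        l=I[k,a:b];ww=np.clip(l-120,0,None);tg.append((k,(ww*np.arange(a,b)).sum()/ww.sum()))
    P=np.array([atz(p,g,76.5) for g in tg]);print("tongue",np.round(tg[4],2).tolist(),np.round(rl(P.mean(0)),2))
    # knob bright top and pivot bright blob
    for nm,(r0,r1,c0,c1,z) in dict(knob=(238,252,312,332,85),pivot=(212,228,312,334,80)).items():
        w=I[r0:r1,c0:c1];w=np.clip(w-170,0,None);yy,xx=np.mgrid[r0:r1,c0:c1]
        g=[(w*yy).sum()/w.sum(),(w*xx).sum()/w.sum()];print(nm,np.round(g,1),rl(atz(p,g,z)))
a=cv2.imread("pics/s7.png")[220:270,275:355];b=cv2.imread("pics/t7.png")[180:260,225:345]
cv2.imwrite("pics/z7.png",np.hstack([cv2.resize(a,(400,250),interpolation=cv2.INTER_NEAREST),cv2.resize(b,(375,250),interpolation=cv2.INTER_NEAREST)]))
s=cv2.imread("pics/s7.png").astype(float).mean(2);print(np.round(s[236:244,290:302]).astype(int))
E
```

```text
t: 32.2
eef_pos: [408.0, -283.8, 147.3]
tcp_rot: [3.142, 0.0, -0.126]
ft_force: [-0.9, 0.4, 0.4]
opening: 0.474
grip_force: 0.0
t 32.2 tcp [ 408.  -283.8  147.3] rot [ 3.142  0.    -0.126] F [-0.9  0.4  0.4] open 45.0 grip 0.0
tongue [233.0, 270.99] [527.7  49. ]
knob [244.4 320.4] [513.  -50.8]
pivot [220.1 325.5] [562.8 -57.1]
tongue [233.0, 271.46] [527.8  48.1]
knob [244.4 320.8] [513.  -51.7]
pivot [220.3 325.8] [562.4 -57.6]
[[ 98 148 141 127 160 138 105 101  89  99  97  96]
 [ 71  72 117 139 141 143 139 128  85 105  97 101]
 [ 75  72  66  75 146 194 250 230 131 108 115 113]
 [ 79  76  70  94 230 255 255 196 163 160 137 106]
 [ 81  76  71  94 167 191 154 172 132 149 140 117]
 [ 88  84  78 142 180 123  44  29  63 123 147 163]
 [ 86  81  61 150 184  52  32  41  39  40  89 157]
 [ 81  81  94 178 180  81  41  47  48  45  39  54]]
```

View pics/z7.png

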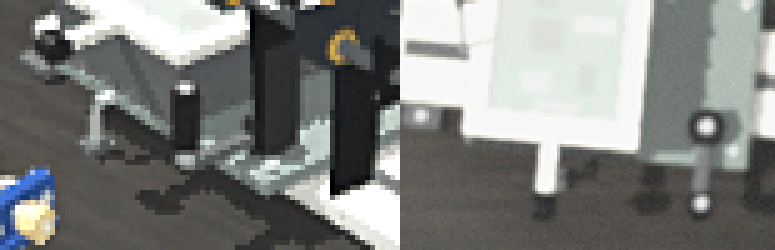

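```bash
python3 -m inch '[[[0.17,-0.79,0],0,0.2],[[0.17,-0.79,0],0,0.2],[[0.17,-0.79,0],0,0.2],[[0.17,-0.79,0],0,0.2],[[0.17,-0.79,0],0,0.2],[[0.16,-0.79,0],0,0.2],[[0,0,0.3],-0.16,0.2],[[0,0,0.3],0,0.2],[[0,0,0.2],0,0.2],[[0,0,0],0,0.2]]'
python3 - <<'E'
from h import *
s=st();delta([503.9,-7.2,54])
C=cams()
for n in("lid_grip",):
    for c,q in C.items():
        L=eyes.spot_point(n,q)
        if L: print(n,c,round(L[0]["score"],2),np.round(atz(q,L[0]["centre"],73),1))
E
```

```text
t: 33.55
eef_pos: [503.9, -6.2, 98.8]
tcp_rot: [3.142, 0.002, -0.108]
ft_force: [-0.4, -0.5, 0.1]
opening: 0.401
grip_force: 0.0
t 33.55 tcp [503.9  -6.2  98.8] rot [ 3.142e+00  2.000e-03 -1.080e-01] F [-0.4 -0.5  0.1] open 38.1 grip 0.0
to [503.9  -7.2  54. ] units [0.002 0.017 0.747]
lid_grip scene 0.9 [521.9   3.   73. ]
```

```bash
python3 -m inch '[[[0,0.015,0.2],0,0.2],[[0,0,0.3],0,0.2],[[0,0,0.2],0,0.2],[[0,0,0.05],0,0.2],[[0,0,0],0,0.2],[[0,0,0],0,0.2],[[0,0,0],0,0.2],[[0,0,0],0,0.2],[[0,0,0],0,0.2],[[0,0,0],0,0.2]]'
python3 - <<'E'
from h import *
s=st();delta([503.9,-7.2,54])
E
```

```text
t: 35.0
eef_pos: [504.3, -7.8, 54.4]
tcp_rot: [3.142, -0.0, -0.108]
ft_force: [-0.2, -0.2, 0.3]
opening: 0.403
grip_force: 0.0
t 35.0 tcp [504.3  -7.8  54.4] rot [ 3.142 -0.    -0.108] F [-0.2 -0.2  0.3] open 38.3 grip 0.0
to [503.9  -7.2  54. ] units [-0.008 -0.008  0.007]
```

```bash
python3 -m inch '[[[0,-0.008,0],0,0.6],[[0,0,0],0,0.6],[[0,0,0],0,0.66],[[0,0,0],0,0.7],[[0,0,0],0,0.74],[[0,0,0],0,1],[[0,0,0],0,1],[[0,0,0],0,1],[[0,0,0],0,1],[[0,0,0],0,1]]'
python3 - <<'E'
from h import *
s=st()
E
```

```text
t: 36.25
eef_pos: [504.3, -7.4, 54.4]
tcp_rot: [3.141, 0.0, -0.108]
ft_force: [-0.6, -4.9, 0.3]
opening: 0.144
grip_force: 30.0
t 36.25 tcp [504.3  -7.4  54.4] rot [ 3.141  0.    -0.108] F [-0.6 -4.9  0.3] open 13.6 grip 30.0
```

```bash
python3 -m inch '[[[0.011,0.006,-0.243],0,1],[[0.032,0,-0.24],0,1],[[0.053,0,-0.237],0,1],[[0.073,0,-0.232],0,1],[[0.093,0,-0.224],0,1],[[0.112,0,-0.215],0,1],[[0.13,0,-0.205],0,1],[[0.148,0,-0.193],0,1],[[0.164,0,-0.179],0,1],[[0,0,0],0,1]]'
python3 - <<'E'
from h import *
s=st();d=np.array(s["eef_pos"])-[504.3,-7.4,54.4]
yaw=-.11;dx=d@[np.cos(yaw),np.sin(yaw),0];dy=d@[-np.sin(yaw),np.cos(yaw),0]
print("dx",dx,"dy",dy,"dz",d[2],"angle",np.degrees(np.arctan2(d[2],167-dx)),"R",np.hypot(d[2],167-dx))
p=eyes.read_camera("scene");save(p,"pics/s8.png")
im=cv2.imread("pics/s8.png")[160:280,250:410];cv2.imwrite("pics/z8.png",cv2.resize(im,(800,600),interpolation=cv2.INTER_CUBIC))
E
```

```text
t: 37.5
eef_pos: [553.4, -13.2, 173.6]
tcp_rot: [3.141, -0.0, -0.108]
ft_force: [-3.7, -4.5, 1.8]
opening: 0.144
grip_force: 30.0
t 37.5 tcp [553.4 -13.2 173.6] rot [ 3.141 -0.    -0.108] F [-3.7 -4.5  1.8] open 13.7 grip 30.0
dx 49.45300565681897 dy -0.4121325097475508 dz 119.2433255189944 angle 45.41045155254145 R 167.44033731435414
```

View pics/z8.png

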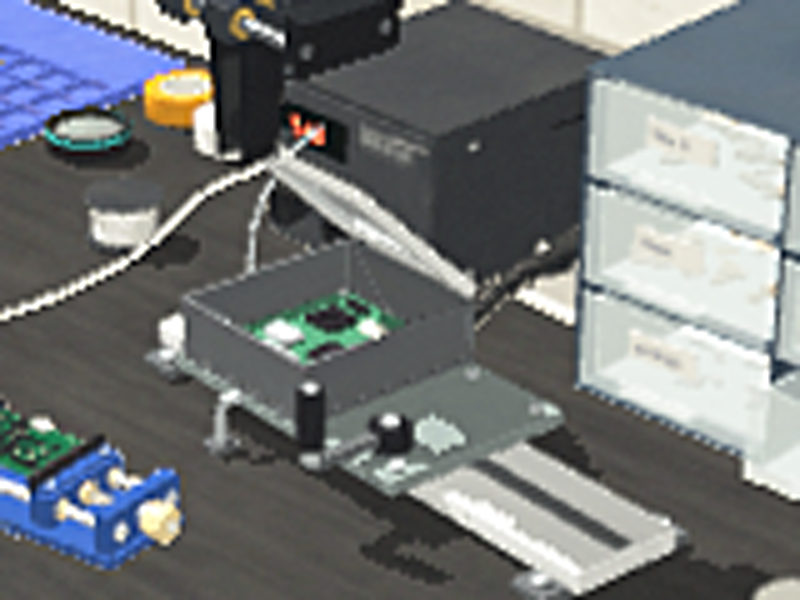

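```bash
python3 -m inch '[[[0,0.006,0],0,1],[[0,0,0],0,1],[[0,0,0],0,1],[[0,0,0],0,1],[[0,0,0],0,1],[[0,0,0],0,1],[[0,0,0],0,1],[[0,0,0],0,1],[[0,0,0],0,1],[[0,0,0],0,1]]'
python3 - <<'E'
from h import *
s=st();d=np.array(s["eef_pos"])-[504.3,-7.4,54.4]
yaw=-.11;dx=d@[np.cos(yaw),np.sin(yaw),0]
print("angle",np.degrees(np.arctan2(d[2],167-dx)))
p=eyes.read_camera("scene");a=p["pixels"].astype(float).mean(2);print(np.round(a[236:244,290:302]).astype(int))
k7=cv2.imread("pics/s7.png");print("knob corr",[ (dc,round(float(np.abs(a[235:265,305:318]-k7.astype(float).mean(2)[235:265,305+dc:318+dc]).mean()),1)) for dc in(-1,0,1)])
E
```

```text
t: 38.8
eef_pos: [552.7, -13.2, 172.9]
tcp_rot: [3.142, 0.0, -0.108]
ft_force: [-5.5, -2.7, 5.2]
opening: 0.144
grip_force: 30.0
t 38.8 tcp [552.7 -13.2 172.9] rot [ 3.142  0.    -0.108] F [-5.5 -2.7  5.2] open 13.7 grip 30.0
angle 45.0387713435936
[[ 98 148 141 126 160 137 106 102  90  99  97  97]
 [ 70  73 119 138 142 142 140 127  86 104  96  99]
 [ 74  71  66  76 147 193 249 231 132 107 115 113]
 [ 78  76  69  94 233 255 255 196 164 162 137 104]
 [ 80  75  71  94 167 191 154 172 131 147 142 117]
 [ 88  82  80 143 179 124  43  29  62 123 149 164]
 [ 86  81  62 150 184  52  34  41  39  41  88 158]
 [ 80  81  96 177 181  81  41  46  48  44  37  54]]
knob corr [(-1, 16.4), (0, 5.9), (1, 16.2)]
```

The carriage hasn't moved, the lid is at 45.0° and the lever is locked, so I'm handing it in.

```bash
python3 -c "
from cell import env
print(env.job_done())"
```

```text
the job is handed in; nothing more can be done
None
```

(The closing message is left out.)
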